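# Load the shaker carousel and click it round to the pointer

## Task

Put the loose shaker upright into the one empty cup of the shaker carousel and push it down past the clips until it stands fully home, keeping it held down there with about 10 newtons for a second so that it beds in; never force it with more than 20. Then turn the carousel one click clockwise (seen from above), so that it comes to rest with that shaker at the brass pointer, let go, and leave everything else on the counter where it is.

Things in the scene. Friction and masses are not known exactly. Their poses are not given: they have to be found in the camera images.
- shaker: Loose metal seasoning shaker: upright round can, 44 mm in diameter (straight sides 20 to 92 mm up), 100 mm tall with a low dome, about 160 g. Its foot tapers (42.4 mm across at the bottom, 44 mm from 4 to 8 mm up); above it a 38 mm groove, 13 to 20 mm up. Origin: centre of its underside, z up.
- carousel: Shaker carousel: fixed brick-look foot under a turning round stone board, 266 mm in diameter, top 74 mm above the counter, with six steel cups 60 degrees apart on a circle of 95 mm radius; five hold shakers (tops at 174 mm), one is empty. Origin: on the turning axis at counter level, z up; the frame is fixed, it does not turn; its -x axis points to the brass pointer.
- load (a point): Fixed point: centre of the empty cup's floor at the start, 74 mm above the counter, 95 mm from the axis, one click (60 degrees) anticlockwise of the pointer seen from above. But the click has play: the board and cup rest anywhere up to 0.12 rad (12 mm along the circle) to either side: find the cup by feel or sight; it yields to a light sideways push.
- rim (a point): Fixed point 24 mm above point load: centre of the empty cup's mouth (same play). The cup is 46.4 mm wide inside, 24 mm deep, with a sharp rim. Two sprung balls in its wall, next to the hub and across from it, stop the shaker about 15 mm short of home; 3 to 12 N downward takes it past them, then it goes home and stands on the cup floor, clipped by its groove.
- serve (a point): Fixed point: where the centre of that cup's floor is after one click clockwise, beside the brass pointer (an upright tab 159 mm from the axis); 95 mm from the axis, 74 mm above the counter. Axes as the carousel's.
- knob (a point): Fixed point on the axis, at the middle of the wooden bar that turns the board: 14 mm thick, 60 mm long, 129 to 165 mm above the counter, on a 16 mm post; at the start it lies along the carousel's y axis (within the play); grip it across its thickness from above. About 0.25 N m turns it; past about 38 degrees it is drawn on to the next click. Axes as the carousel's.
- mill: Bystander: wooden pepper mill, 54 mm in diameter, 170 mm tall. Origin: centre of its underside.
- card_a: Bystander near the robot: wooden block 40 x 50 x 35 mm with an upright clear card to 102 mm, 70 mm wide. Origin: centre of its underside.
- card_b: Bystander beyond the carousel: block and card like card_a. Origin: centre of its underside.
- slice_turner: Bystander: steel slice turner lying between the robot and the carousel, 280 mm long along its x axis.
- cheese_jar: Bystander: wide glass jar, 68 mm in diameter, 85 mm tall, too wide for the cups; it stands on the other side of the carousel from the shaker. Origin: centre of its underside.
Things that resemble listed ones, but are neither listed nor needed, are in the scene too. What is meant by the shaker is not purple, red or turquoise, and is the smaller of those in its own colour.

How it is judged:
By the outcome, as a careful person would: the job done as asked, in the order asked, and still so for the second after the job is handed in, with the robot touching nothing.
It also fails if it takes over 72 s, if anything falls off the work surface, if the arm or the gripper's body presses on something with over 40 N, if the wrist force passes 120 N, or if a joint passes its speed limit or range.

## Robot

A 6-joint arm with a two-finger parallel gripper is mounted at the origin on the work surface. World frame = base frame: x ahead of the robot, y to its left, z up, the work surface at z = 0. Lengths are in m, angles in rad, forces in N, time in s.
With the tool pointing down it reaches from about 0.275 to 0.75 m from the base axis. Payload 10.2 kg.
Tool frame: the origin (TCP) lies midway between the tips of the shut fingers; the grasp point (between the pads) lies 19 mm behind it (env.hold_point_z is the distance from the TCP to the grasp point, in m); z points along the fingers, y is the line along which they close (so a half turn about z gives the same grasp; the last joint's range is limited). The gripper opens to 85 mm and grips with 20 to 120 N. Pads are 22 mm wide; open, the fingers measure 114 mm over their backs; the gripper's body (76 mm by 85 mm) begins 54 mm behind the grasp point. The pads swing forward as they close: fully open they stand 13 mm farther back than shut.
Start: joints at [1.052, 0.313, 1.498, -0, 1.331, -0.223], TCP at [0.153, 0.502, 0.231] pointing down, gripper open.
Joint ranges: [-2.94, 2.94], [-0.97, 2.17], [0.19, 2.56], [-1.23, 4.37], [0.02, 3.11], [-2.88, 2.88]. Speed limits (rad/s): [2.39, 2.39, 3.01, 3.14, 3.14, 3.14].

## Interface

Orientations are given as a unit quaternion [x, y, z, w].
In Python, from bench import env, kinematics, monitor, eyes, job gives the robot as it stands. The module is installed in compiled form; this text tells all that it offers. Calls block until the motion is done:
- env.reach(position, orientation): joint-space move of the TCP to a pose.
- env.movel(position, velocity=0.15, frame=None, guard=None): straight line of the TCP; frame=None keeps the orientation; velocity is the mean speed in m/s. With guard (N) it stops when the force on the tool has changed by that much, and returns True; else False.
- env.set_joints(angles): joint-space move.
- env.release() and env.close_gripper(effort=None): open the fingers fully, or close them until they stop; effort is the grip in N (None keeps the last).
- env.hold(seconds).
- kinematics.ik(position, orientation): joint angles nearest the present ones, or None.
- monitor.sense(): the state.
- eyes.grab_frame(name): name is "scene" or "top"; returns a dict with "frame" (420x560x3 uint8, red, green, blue), "mtx" (3x3 intrinsics, pixels), "view" (4x4, takes a point from world to camera coordinates). Camera axes: x right, y down, z forward; pixel columns grow to the right and rows downward; lengths in m; the calibration is good to about 2 mm. A picture is of the moment at which its call begins. There is no depth.
A pose or a line that the arm cannot do raises env.MotionError and nothing moves.
- job.hand_in(): hands the job in; it is judged then, once.
The state is a dict: "clock": time; "joints": joint angles; "qvel": joint speeds; "joint_efforts": joint torques, N m; "position": TCP position; "ee_rot": TCP orientation; "contact_force": force on the tool from outside, world axes, zero at the start; "ft_torque": the same for the moment, N m; "finger_gap": opening from 0.0 (shut) to 1.0 (fully open); "gripper_force": force on a finger pad.
Only numpy, scipy, OpenCV 4.12 (cv2) and the standard library are available. Lean on these libraries where they do the work, as an engineer would, in place of code of your own. Each camera call takes 0.05 s, during which the arm holds its last target. There are 200 camera calls.

## Working session

There is one attempt and no reset: what is moved stays moved. The work goes in short steps, each a Python script; the robot and the scene stay as the last script left them, time stands still between calls to the robot, and variables do not carry over. Pictures are saved under pics/ and viewed, at most 10 in all, crops included, and the job is handed in when it is done.

```bash
mkdir -p pics; ls
python3 - <<'E'
from bench import env, kinematics, monitor, eyes, job
import cv2
for n in("scene","top"):
    f=eyes.grab_frame(n); cv2.imwrite(f"pics/{n}0.png",f["frame"][:,:,::-1]); print(n,f["mtx"].round(1).tolist(),f["view"].round(4).tolist())
s=monitor.sense(); print(s["clock"],s["position"],s["ee_rot"],s["finger_gap"],env.hold_point_z,s["contact_force"])
E
```

```text
pics
scene [[541.9, 0.0, 269.1], [0.0, 541.9, 204.4], [0.0, 0.0, 1.0]] [[0.3581, 0.9337, -0.003, -0.1708], [0.7541, -0.2911, -0.5888, -0.3521], [-0.5506, 0.2085, -0.8083, 1.6463], [0.0, 0.0, 0.0, 1.0]]
top [[529.0, 0.0, 280.9], [0.0, 529.0, 213.0], [0.0, 0.0, 1.0]] [[0.0256, -0.9997, 0.0047, -0.0596], [-0.979, -0.026, -0.2019, 0.5576], [0.202, 0.0006, -0.9794, 1.4071], [0.0, 0.0, 0.0, 1.0]]
0.1 [0.15292037 0.50199506 0.23078902] [ 1.47349133e-01  9.89084377e-01 -5.33943696e-04 -2.06722662e-04] 0.9967660774024588 0.0187 [ 0.32255025 -0.46885282 -0.11611421]
```

View pics/scene0.png

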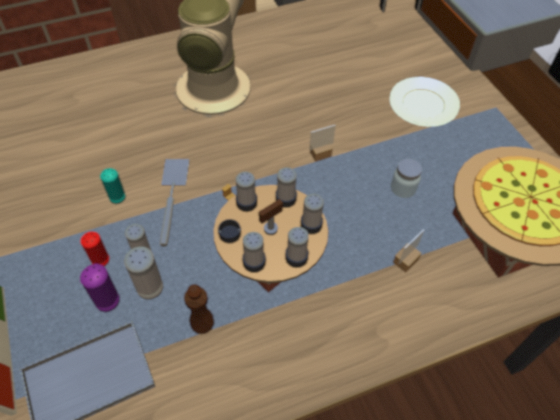

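View pics/top0.png

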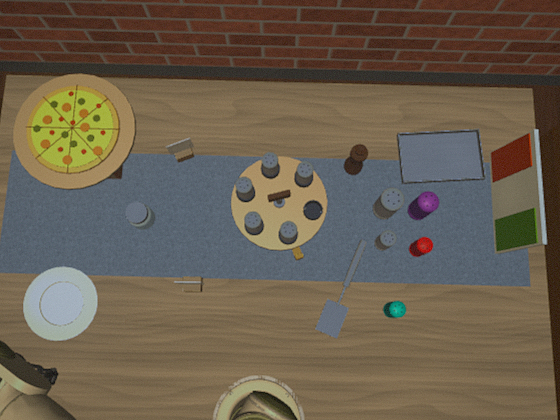

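The top view shows the empty cup at about (313,210), the pointer at (298,253) and the knob bar at (279,196). The small grey shaker is at (387,240), with the big grey one at (390,203) and the red one at (422,246). In the scene view the shaker is at (137,235), partly behind the big grey one, and the cup is at (229,231). I'll enlarge both views.

Run:
```python
import cv2
t=cv2.imread("pics/top0.png");s=cv2.imread("pics/scene0.png")
cv2.imwrite("pics/c1.png",cv2.resize(t[145:275,225:440],None,fx=3.7,fy=3.7,interpolation=cv2.INTER_CUBIC))
cv2.imwrite("pics/c2.png",cv2.resize(s[160:310,80:340],None,fx=3,fy=3,interpolation=cv2.INTER_CUBIC))
```

```text
(no output)
```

View pics/c1.png

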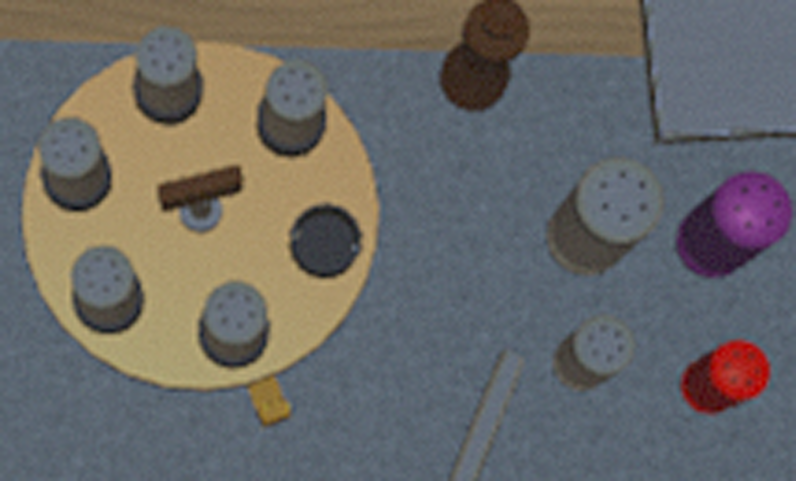

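View pics/c2.png

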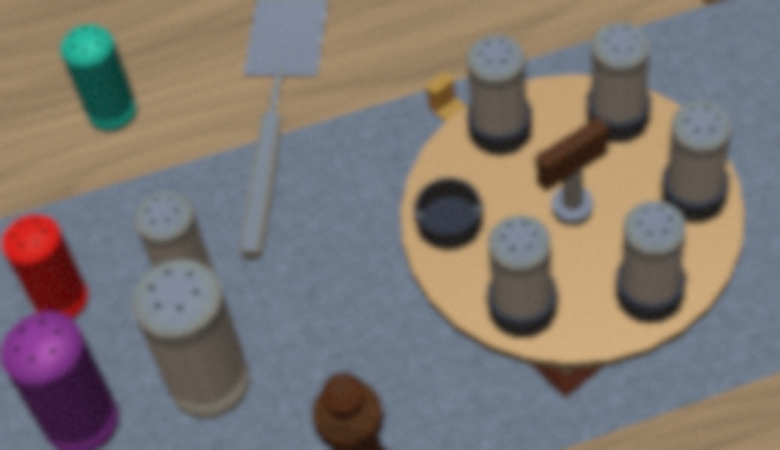

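The crops show the five seated domes, the cup mouth, the knob bar and the loose shaker's dome clearly in both views. I'll triangulate them and fit the carousel.

```bash
cat > h.py <<'E'
import numpy as np, cv2
from bench import env, kinematics, monitor, eyes, job
from scipy.spatial.transform import Rotation as R
def P(f): return f["mtx"]@f["view"][:3]
def tri(ft,fs,pt,ps):
    X=cv2.triangulatePoints(P(ft),P(fs),np.float64(pt).reshape(2,1),np.float64(ps).reshape(2,1)); return (X[:3]/X[3]).ravel()
def plane(f,px,z):
    p=np.atleast_2d(np.float64(px)); r=np.c_[p,np.ones(len(p))]@np.linalg.inv(f["mtx"]).T@f["view"][:3,:3]
    c=-f["view"][:3,:3].T@f["view"][:3,3]; return c+r*((z-c[2])/r[:,2])[:,None]
def proj(f,X):
    h=P(f)@np.append(X,1); return h[:2]/h[2]
def down(a): # tool pointing down, closing line (tool y) along world direction angle a
    y=np.array([np.cos(a),np.sin(a),0]); z=np.array([0,0,-1.]); return R.from_matrix(np.c_[np.cross(y,z),y,z]).as_quat()
E
cat > m.py <<'E'
from h import *
from scipy.optimize import least_squares
ft=eyes.grab_frame("top");fs=eyes.grab_frame("scene")
T=lambda u,v:((u+.5)/3.7-.5+225,(v+.5)/3.7-.5+145)
S=lambda u,v:((u+.5)/3-.5+80,(v+.5)/3-.5+160)
def pr(n,a,b):
    X=tri(ft,fs,T(*a),S(*b)); print(n,X.round(4),"reproj",(proj(ft,X)-T(*a)).round(2)); return X
D=[pr("dome",a,b) for a,b in [((72,147),(701,128)),((105,278),(621,47)),((236,311),(497,66)),((295,92),(520,243)),((167,57),(655,229))]]
cup=pr("cup rim",(326,240),(449,212)); pr("knobtop",(200,184),(573,146)); pr("pointer top",(272,407),(441,88))
pr("shaker",(603,346),(165,217)); pr("big",(619,200),(179,298)); pr("red",(738,371),(34,240)); pr("mill top",(497,31),(345,395)); pr("turner end",(514,353),(251,250))
pr("postbase",(201,215),(573,205))
D=np.array(D); k=np.round((np.arctan2(*(D[:,:2]-[.59,-.06]).T[::-1]))/(np.pi/3)-.0)
a0=np.arctan2(*(cup[:2]-[.59,-.06])[::-1]); d=np.arctan2(*(D[:,:2]-[.59,-.06]).T[::-1]); k=np.round((d-a0)/(np.pi/3))
def res(p): a=p[2]+k*np.pi/3; return np.r_[p[0]+.095*np.cos(a)-D[:,0],p[1]+.095*np.sin(a)-D[:,1]]
r=least_squares(res,[.59,-.06,a0]); print("fit",r.x,"res mm",(r.fun*1e3).round(1)); c=r.x
print("cup by fit",c[0]+.095*np.cos(c[2]),c[1]+.095*np.sin(c[2]))
# board edge and cup by masks
hsv=cv2.cvtColor(ft["frame"],cv2.COLOR_RGB2HSV)
m=cv2.inRange(hsv,(10,70,90),(30,255,255)); m[:,:225]=0;m[:,335:]=0;m[:157]=0;m[249:]=0
cn=max(cv2.findContours(m,0,1)[0],key=cv2.contourArea); h=cv2.convexHull(cn)[:,0]
W=plane(ft,h,.074)[:,:2]; 
q=least_squares(lambda p:np.hypot(*(W-p[:2]).T)-p[2],[.59,-.06,.133],loss="soft_l1",f_scale=.001).x; print("board circle",q)
g=ft["frame"].max(2); m=(g<80).astype(np.uint8)
l=cv2.connectedComponentsWithStats(m)
for st,ce in zip(l[2][1:],l[3][1:]):
    if np.hypot(*(ce-(313,210)))<8 and st[4]>50: print("cup mask",st,ce,plane(ft,ce,.098),plane(ft,ce,.074))
E
python3 m.py
```

```text
dome [0.61   0.0527 0.1648] reproj [-0.24 -0.09]
dome [0.5176 0.0267 0.164 ] reproj [-0.4  -0.13]
dome [ 0.4975 -0.0653  0.1591] reproj [-0.03 -0.01]
dome [ 0.6545 -0.1035  0.1627] reproj [0.06 0.02]
dome [ 0.6779 -0.0119  0.1632] reproj [-0.16 -0.05]
cup rim [ 0.5644 -0.1308  0.089 ] reproj [-0.12 -0.03]
knobtop [ 0.5872 -0.0381  0.1582] reproj [0. 0.]
pointer top [ 0.4414 -0.0955  0.0785] reproj [0.47 0.12]
shaker [ 0.4911 -0.3331  0.0889] reproj [0.04 0.01]
big [ 0.5906 -0.3375  0.129 ] reproj [-0.11 -0.02]
red [ 0.4755 -0.4302  0.0884] reproj [-0.15 -0.02]
mill top [ 0.7112 -0.2496  0.1393] reproj [0.05 0.01]
turner end [ 0.4956 -0.2794  0.0174] reproj [-0.11 -0.02]
postbase [ 0.584  -0.038   0.0756] reproj [-0.36 -0.11]
fit [ 0.58702983 -0.03872128 -1.80916162] res mm [-0.6  0.7 -1.6  1.2  0.3  0.9  0.2 -0.2 -0.8 -0.1]
cup by fit 0.5645989516508044 -0.13103517974262502
board circle [ 0.58610683 -0.03820306  0.13173305]
cup mask [304 201  18  19 275] [312.46909091 209.84      ] [[ 0.56143003 -0.12981294  0.098     ]] [[ 0.56656837 -0.13125881  0.074     ]]
```

Heights, radii and the 60° pattern all agree. The axis is at about (0.587,-0.0385), the cup at -103.7° and the pointer at -158.6°. Next I'll check the wrist angles, then grasp.

Run:
```python
from h import *
for n,p,angs in [("pick",(.491,-.333,.047),range(-180,180,30)),("cup",(.5645,-.131,.13),(-103.7,76.3)),("knob",(.587,-.0385,.131),(-163.7,16.3))]:
    for a in angs:
        q=kinematics.ik(np.array(p),down(np.radians(a))); print(n,a,None if q is None else q.round(2))
```

```text
pick -180 [-0.79  0.66  1.48 -0.    1.    2.35]
pick -150 [-0.79  0.66  1.48 -0.    1.    1.82]
pick -120 [-0.79  0.66  1.48 -0.    1.    1.3 ]
pick -90 [-0.79  0.66  1.48 -0.    1.    0.78]
pick -60 [-0.79  0.66  1.48 -0.    1.    0.25]
pick -30 [-0.79  0.66  1.48 -0.    1.   -0.27]
pick 0 [-0.79  0.66  1.48 -0.    1.   -0.79]
pick 30 [-0.79  0.66  1.48 -0.    1.   -1.32]
pick 60 [-0.79  0.66  1.48 -0.    1.   -1.84]
pick 90 [-0.79  0.66  1.48 -0.    1.   -2.36]
pick 120 None
pick 150 [-0.79  0.66  1.48 -0.    1.    2.87]
cup -103.7 [-0.43  0.52  1.46 -0.    1.16  1.38]
cup 76.3 [-0.43  0.52  1.46 -0.    1.16 -1.76]
knob -163.7 [-0.26  0.54  1.43 -0.    1.17  2.59]
knob 16.3 [-0.26  0.54  1.43 -0.    1.17 -0.55]
```

Run:
```python
from h import *
p=np.array([.491,-.333,0]); t=lambda:monitor.sense()["clock"]
a=np.radians(30); b=np.radians(-60)
env.reach(p+[0,0,.22],down(a)); print(t())
env.movel(p+[0,0,.047],velocity=.2); print(t())
env.close_gripper(20); s=monitor.sense(); print(s["finger_gap"],s["gripper_force"],s["contact_force"],t())
env.release(); 
q=np.array(monitor.sense()["joints"]); print(t())
env.movel(p+[0,0,.062],velocity=.1)
q=kinematics.ik(p+[0,0,.062],down(b)); env.set_joints(q); print(t())
env.movel(p+[0,0,.047],velocity=.1)
env.close_gripper(50); s=monitor.sense(); print(s["finger_gap"],s["gripper_force"],s["contact_force"],s["position"],t())
env.movel(p+[0,0,.21],velocity=.2); s=monitor.sense(); print(s["finger_gap"],s["contact_force"],t())
f=eyes.grab_frame("scene"); cv2.imwrite("pics/s1.png",cv2.resize(f["frame"][100:320,40:340,::-1],None,fx=2.6,fy=2.6))
```

```text
3.35
4.3667
0.510324202043778 20.445041209459305 [-0.37476444  0.36410313  4.48790072] 4.825
5.3167
7.0167
0.5044986138879849 50.30350886285305 [-1.2409307   0.73383625  3.44546746] [ 0.49119896 -0.33324146  0.04748398] 7.7833
0.5024334398163404 [-1.02445002  0.09645843 -1.55317232] 8.75
```

View pics/s1.png

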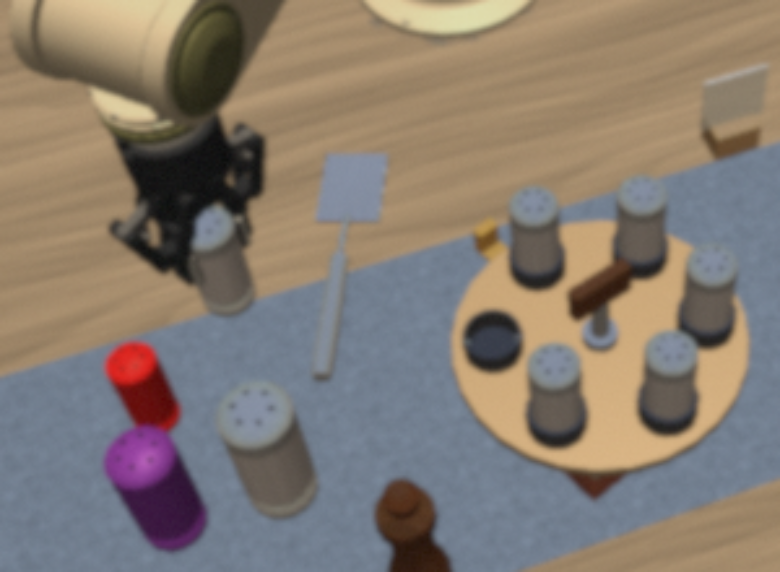

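The shaker is held (at about (225,260) in the crop, weight about 1.6 N) and its neighbours are undisturbed. Next I'll move above the cup and feel down.

Run:
```python
from h import *
t=lambda:monitor.sense()["clock"]
a=np.radians(-103.7); c=np.array([.5865,-.0384,0])+.095*np.array([np.cos(a),np.sin(a),0]); print(c)
env.reach(c+[0,0,.21],down(a)); print(t())
env.movel(c+[0,0,.152],velocity=.12); env.hold(.2)
s0=monitor.sense(); print(s0["position"],s0["contact_force"].round(2),s0["ft_torque"].round(3),t())
f=eyes.grab_frame("scene"); cv2.imwrite("pics/s2.png",cv2.resize(f["frame"][130:280,140:340,::-1],None,fx=4,fy=4))
f=eyes.grab_frame("top"); cv2.imwrite("pics/t2.png",cv2.resize(f["frame"][140:280,220:400,::-1],None,fx=4,fy=4))
hit=env.movel(c+[0,0,.139],velocity=.02,guard=2.5)
s=monitor.sense(); print(hit,s["position"],(s["contact_force"]-s0["contact_force"]).round(2),(s["ft_torque"]-s0["ft_torque"]).round(3),t())
```

```text
[ 0.56400038 -0.13069717  0.        ]
9.85
[ 0.56431047 -0.13088366  0.15281836] [ 0.23 -0.51 -1.66] [0.018 0.021 0.044] 10.6833
False [ 0.56405636 -0.13071446  0.13908412] [-0.1   0.71  0.52] [0.014 0.017 0.014] 11.5833
```

View pics/s2.png

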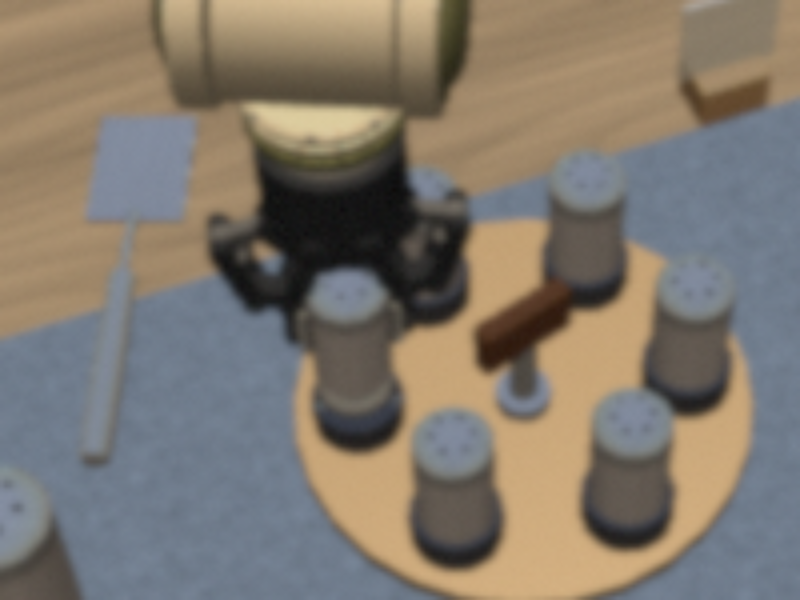

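The scene view shows the shaker right over the cup, at about (355,400). It went 6 mm below rim height without contact, so it is in the mouth. I'll press it down in small, monitored steps.

Run:
```python
from h import *
c=np.array([.5640,-.1307,0]); z=.139; b=np.array([.23,-.51,-1.66]); log=[]
while z>.1195:
    z-=.0005; env.movel(c+[0,0,z],velocity=.02,guard=9)
    s=monitor.sense(); F=s["contact_force"]-b; log.append((round(s["clock"],2),round(z,4),round(s["position"][2],4),*F.round(1)))
    if F[2]>9 and z<.1235 or F[2]>14.5: break
    if s["clock"]>30: break
for l in log: print(*l)
s=monitor.sense(); print(s["finger_gap"],s["position"],s["ft_torque"].round(3))
```

```text
11.83 0.1385 0.1385 -0.5 0.2 0.3
12.08 0.138 0.138 -0.7 0.6 -0.7
12.33 0.1375 0.1375 -0.9 0.6 1.1
12.58 0.137 0.1371 -0.1 0.3 1.6
12.83 0.1365 0.1367 0.1 -0.4 2.1
13.08 0.136 0.1363 -1.2 -1.1 5.2
13.33 0.1355 0.1358 0.2 0.5 5.8
13.58 0.135 0.1346 1.4 -0.2 1.2
13.83 0.1345 0.134 -0.2 0.9 1.5
14.08 0.134 0.1337 -0.2 1.4 0.3
14.33 0.1335 0.1334 -0.3 0.1 0.3
14.58 0.133 0.1331 0.3 1.4 1.3
14.83 0.1325 0.1326 -0.1 1.7 2.3
15.08 0.132 0.1319 0.3 1.5 1.0
15.33 0.1315 0.1314 0.8 0.6 0.5
15.58 0.131 0.131 1.3 0.7 2.6
15.83 0.1305 0.1305 1.0 -0.3 2.1
16.08 0.13 0.1299 0.7 0.7 2.4
16.33 0.1295 0.1293 1.0 0.0 0.2
16.58 0.129 0.1289 1.7 1.3 1.1
16.83 0.1285 0.1284 1.0 -0.0 2.0
17.08 0.128 0.1278 2.0 1.0 0.2
17.33 0.1275 0.1273 2.0 0.0 -0.2
17.58 0.127 0.1267 2.0 1.0 -1.8
17.83 0.1265 0.1263 1.1 1.8 -1.6
18.08 0.126 0.1258 1.3 2.3 -2.1
18.33 0.1255 0.1253 0.9 1.3 -2.7
18.58 0.125 0.1248 1.4 0.9 -2.1
18.83 0.1245 0.1242 1.9 1.1 -4.3
19.08 0.124 0.1238 0.7 0.7 -4.5
19.33 0.1235 0.1234 1.4 -0.2 -5.2
19.58 0.123 0.123 1.0 1.2 -3.7
19.83 0.1225 0.1226 -0.1 1.1 -2.3
20.08 0.122 0.1221 1.0 1.5 -1.1
20.33 0.1215 0.1216 1.0 1.2 0.3
20.58 0.121 0.1215 -0.3 1.2 4.5
20.83 0.1205 0.1214 -0.6 0.6 8.0
21.08 0.12 0.1214 -1.3 0.5 10.4
0.49998108944074254 [ 0.56468335 -0.13102451  0.12140066] [0.324 0.1   0.104]
```

It snapped past the clips at about 6 N and came home on the floor at TCP z 0.1214, with about 10 N on it. I'll hold there.

Run:
```python
from h import *
for i in range(8):
    s=monitor.sense(); print(round(s["clock"],2),(s["contact_force"][2]).round(2),end=" | "); 
    if i==0 and s["contact_force"][2]<8.5: env.movel([.564,-.1307,.1198],velocity=.02)
    env.hold(.2)
s=monitor.sense(); print(s["clock"],s["contact_force"].round(2),s["position"])
```

```text
21.08 8.7 | 21.28 8.2 | 21.48 9.4 | 21.68 9.52 | 21.88 8.01 | 22.08 9.98 | 22.28 9.58 | 22.48 9.56 | 22.6833 [-0.18  1.58  9.43] [ 0.56467366 -0.1310168   0.12139688]
```

Run:
```python
from h import *
t=lambda:round(monitor.sense()["clock"],2)
c=np.array([.5643,-.1309,0])
env.movel(c+[0,0,.1214],velocity=.02); print(monitor.sense()["contact_force"].round(2))
env.release(); env.hold(.1); env.movel(c+[0,0,.24],velocity=.2); print(t(),monitor.sense()["contact_force"].round(2))
k=np.array([.5867,-.0384,0]); a=np.radians(16.8)
env.reach(k+[0,0,.24],down(a)); print(t())
f=eyes.grab_frame("scene"); cv2.imwrite("pics/s3.png",cv2.resize(f["frame"][130:290,140:340,::-1],None,fx=3.7,fy=3.7))
hit=env.movel(k+[0,0,.133],velocity=.15,guard=8); print("hit",hit,t(),monitor.sense()["position"])
if not hit:
    env.close_gripper(60); s=monitor.sense(); print(s["finger_gap"],s["gripper_force"],s["contact_force"].round(1),s["ft_torque"].round(2),s["joints"].round(3),t())
```

```text
[1.43 0.8  2.36]
24.27 [-0.3   0.21 -0.22]
25.96
hit False 26.88 [ 0.58719682 -0.03855068  0.13398121]
0.14782552960623405 60.736427307128906 [-1.3 -0.1  2.3] [0.07 0.09 0.13] [-0.264  0.538  1.43  -0.     1.173 -0.558] 27.52
```

View pics/s3.png

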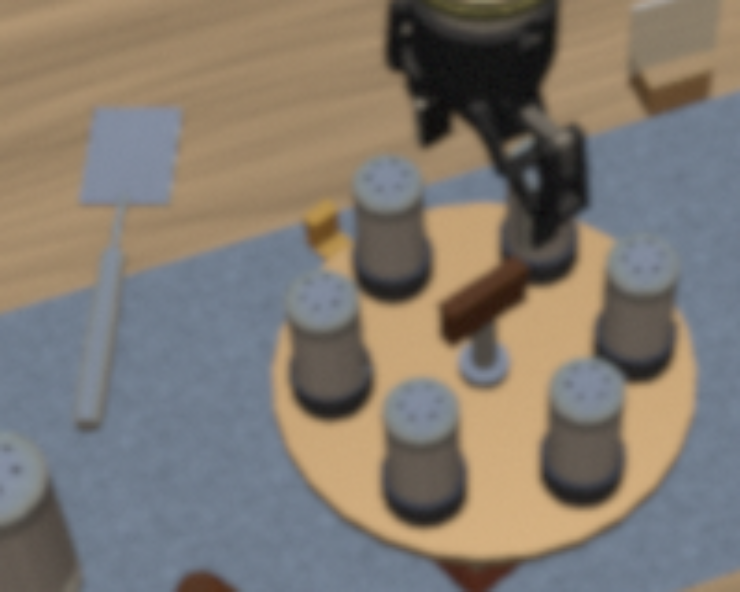

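The shaker stands home at (325,340), level with the others, and the knob is gripped (gap about 13 mm). Now I'll turn it clockwise by 55.4°.

Run:
```python
from h import *
q=monitor.sense()["joints"].copy(); q0=q[5]
for d in np.radians([10,20,30,40,50,55.4]):
    q[5]=q0+d; env.set_joints(q); s=monitor.sense(); print(round(s["clock"],2),round(float(s["joints"][5]-q0),3),s["contact_force"].round(1),s["ft_torque"].round(2),round(s["finger_gap"],3))
    if np.linalg.norm(s["contact_force"])>25: print("STOP"); break
env.hold(.3)
s=monitor.sense(); print(s["contact_force"].round(1),s["ft_torque"].round(2),s["position"])
f=eyes.grab_frame("scene"); cv2.imwrite("pics/s4.png",cv2.resize(f["frame"][130:290,140:340,::-1],None,fx=3.7,fy=3.7))
```

```text
27.82 0.17 [ 1.5  0.5 -0.1] [ 0.05 -0.16  0.05] 0.153
28.11 0.343 [ 4.4  0.5 -1.1] [ 0.16 -0.63  0.02] 0.153
28.4 0.519 [ 6.   0.8 -1.7] [ 0.14 -0.91 -0.19] 0.154
28.69 0.693 [ 8.1  0.3 -2.1] [ 0.14 -1.03 -0.12] 0.148
28.98 0.868 [ 8.9 -0.3 -3.5] [ 0.08 -1.26 -0.09] 0.153
29.23 0.962 [ 9.2 -0.4 -4. ] [ 0.06 -1.32 -0.06] 0.155
[10.9 -0.4 -2.7] [ 0.   -1.31 -0.03] [ 0.58786389 -0.03861552  0.13326751]
```

View pics/s4.png

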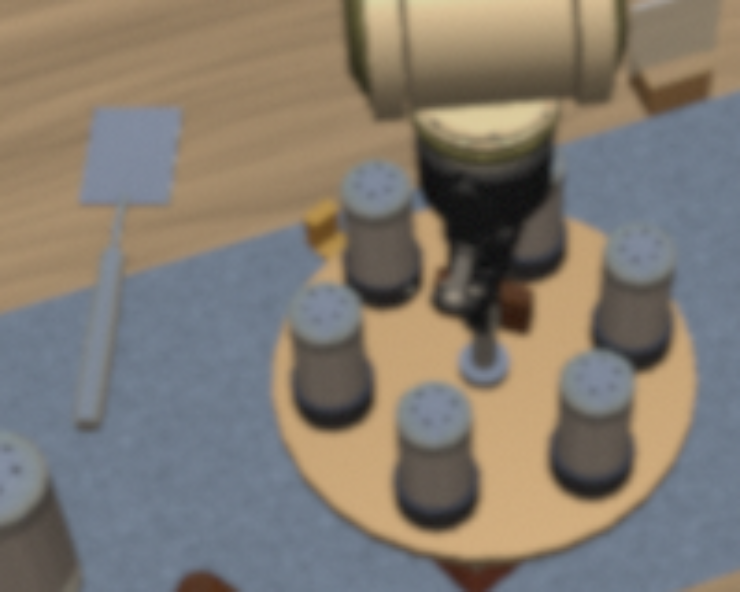

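The board has turned one click: the shaker at (380,230) is now beside the pointer at (325,225). I'll release, retreat and check with both cameras.

Run:
```python
from h import *
env.release(); env.hold(.1)
p=monitor.sense()["position"]; env.movel([p[0],p[1],.26],velocity=.2)
env.set_joints([1.052, 0.313, 1.498, 0, 1.331, -0.223]); env.hold(.3)
s=monitor.sense(); print(s["clock"],s["contact_force"].round(1))
ft=eyes.grab_frame("top");fs=eyes.grab_frame("scene")
np.save("ft.npy",ft,allow_pickle=True); np.save("fs.npy",fs,allow_pickle=True)
A=cv2.resize(ft["frame"][140:270,222:352],(400,400),interpolation=2);B=cv2.resize(fs["frame"][155:285,205:335],(400,400),interpolation=2)
cv2.imwrite("pics/e.png",np.hstack([A,B])[:,:,::-1])
# change outside the carousel
for n,f in(("top",ft),("scene",fs)):
    d=cv2.absdiff(cv2.imread(f"pics/{n}0.png")[:,:,::-1],f["frame"]).max(2); m=cv2.morphologyEx((d>45).astype(np.uint8),cv2.MORPH_OPEN,np.ones((2,2)))
    st=cv2.connectedComponentsWithStats(m); print(n,[list(x) for x in st[2][1:] if x[4]>12])
```

```text
33.925 [ 0.6 -0.4 -0.6]
top [[np.int32(275), np.int32(157), np.int32(6), np.int32(22), np.int32(67)], [np.int32(259), np.int32(162), np.int32(11), np.int32(19), np.int32(67)], [np.int32(293), np.int32(162), np.int32(9), np.int32(21), np.int32(62)], [np.int32(300), np.int32(171), np.int32(14), np.int32(18), np.int32(68)], [np.int32(303), np.int32(174), np.int32(8), np.int32(4), np.int32(19)], [np.int32(239), np.int32(178), np.int32(14), np.int32(7), np.int32(43)], [np.int32(252), np.int32(186), np.int32(4), np.int32(7), np.int32(15)], [np.int32(269), np.int32(187), np.int32(11), np.int32(16), np.int32(98)], [np.int32(282), np.int32(191), np.int32(10), np.int32(16), np.int32(98)], [np.int32(236), np.int32(193), np.int32(18), np.int32(13), np.int32(91)], [np.int32(306), np.int32(193), np.int32(19), np.int32(16), np.int32(195)], [np.int32(304), np.int32(211), np.int32(17), np.int32(10), np.int32(62)], [np.int32(245), np.int32(213), np.int32(13), np.int32(20), np.int32(64)], [np.int32(293), np.int32(221), np.int32(9), np.int32(22), np.int32(69)], [np.int32(254), np.int32(223), np.int32(10
[... 958 characters left out ...]
(4), np.int32(9), np.int32(20)], [np.int32(260), np.int32(216), np.int32(9), np.int32(9), np.int32(62)], [np.int32(301), np.int32(223), np.int32(23), np.int32(13), np.int32(111)], [np.int32(129), np.int32(235), np.int32(22), np.int32(14), np.int32(163)], [np.int32(243), np.int32(234), np.int32(10), np.int32(39), np.int32(165)], [np.int32(286), np.int32(234), np.int32(18), np.int32(35), np.int32(188)], [np.int32(255), np.int32(237), np.int32(16), np.int32(38), np.int32(197)], [np.int32(308), np.int32(237), np.int32(5), np.int32(26), np.int32(91)], [np.int32(225), np.int32(238), np.int32(11), np.int32(3), np.int32(26)], [np.int32(221), np.int32(238), np.int32(21), np.int32(10), np.int32(100)]]
```

View pics/e.png

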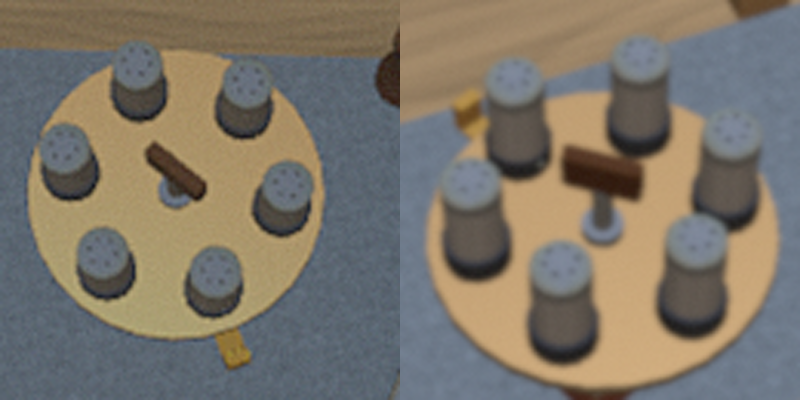

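The shaker and pointer lie in the same direction from the axis, to within about 1°: (38,100) against (58,157) px in the left crop. All six shakers stand level. The only change outside the carousel is the picked-up shaker's old place.

```bash
python3 -c "
from bench import job
print(job.hand_in())"
```

```text
the job is handed in; nothing more can be done
None
```

The job is handed in at about 34 s: the shaker is clipped home in the cup (held down about 1.6 s at roughly 9–11 N, never over about 11 N in the readings), the carousel is one click clockwise with it at the brass pointer, the arm is clear, and the before/after pictures show nothing else moved.

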